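# Weld hardness check with a spring-loaded hand probe

### The arm

A 6-joint arm with a two-finger parallel gripper is mounted at the origin on a cart in front of the work surface, level with it; the furniture and walls round the work are solid. World frame = base frame: x ahead of the robot, y to its left, z up, the work surface at z = 0. Lengths are in m, angles in degrees, forces in N, time in s.
With the tool pointing down it reaches from about 0.3 to 0.75 m from the base axis. Payload 8.5 kg.
Tool frame: the origin (TCP) lies midway between the tips of the shut fingers; the grasp point (between the pads) lies 19 mm behind it; z points along the fingers, y is the line along which they close (so a half turn about z gives the same grasp; the last joint's range is limited). The gripper opens to 85 mm and grips with 20 to 120 N. Pads are 22 mm wide; open, the fingers measure 114 mm over their backs; the gripper's body (76 mm by 85 mm) begins 54 mm behind the grasp point. The pads swing forward as they close: fully open they stand 13 mm farther back than shut.
Start: joints at [58.195, 21.807, 74.336, -0, 83.858, -12.336], TCP at [0.183, 0.519, 0.231] pointing down, gripper open.
Joint ranges: [-178.18, 178.18], [-50.72, 133.34], [12.68, 142.11], [-81.47, 261.47], [9.98, 163.14], [-165.26, 165.26]. Speed limits (degrees/s): [136.94, 136.94, 180, 180, 180, 180].

### API

Orientations are given as a 3x3 rotation matrix whose columns are the frame's x, y, z axes.
In Python, from rig import monitor, optics, close_job, models gives the robot as it stands.
- The arm moves only by the tool step_arm, never from a script. Its arguments are lists of equal length, an entry for each row: "fingers": the closure, from -1 (fully open) to 1 (shut); "travel": the shift along the tool's x, y, z scaled (see below), a list of three; "twist": the turn about the tool's z scaled (see below). In form: {"fingers": [fingers, ...], "travel": [[tx, ty, tz], ...], "twist": [twist, ...]}. A call has 1 to 10 rows; each row shifts and turns the commanded pose from where the row before left it, along the tool's axes as they then stand; what a row does not reach is not made up. The controller multiplies each number of a shift by 100 mm and each number of a turn by pi rad. A row lasts 1/8 s, in which the tool goes at most 62.5 mm and 10.7 degrees, less where a joint would pass 70% of its speed; a pose out of reach is approached as far as the arm can. A call with a number of a shift or a turn outside -1 to 1 is refused whole. A call with a gripper value outside its range is refused whole. The fingers move at their own pace and stop on an object; "force" is the grip in N (left out, the last holds). Time passes only in rows, so rows that do not move let the fingers close. It gives the time, the measured TCP pose, the force, the opening and the grip force at its end, in the units of the state.
- monitor.observe(): the state, without advancing time (a new reading comes with each control period).
- optics.get_image(name): name is "side" or "top" or "wrist"; returns (picture, depth): 400x640x3 uint8, blue, green, red; 400x640 float32, m along the optical axis (not along the pixel's ray), 0 where there is no reading.
- optics.get_calibration(name): a dict with "vertical_fov" (degrees; the focal length in pixels is half the picture's height over the tangent of half this angle, whatever the lens; pixels are square), "cx", "cy" (the principal point, pixels), "world_from_camera" (4x4, takes a point from camera to world coordinates). Camera axes: x right, y up, looking along -z (the intrinsics and any distortion apply to the point x, -y, -z); pixel columns grow to the right and rows downward; lengths in m; the calibration is good to about 2 mm. The wrist camera is an equidistant fisheye: a pixel r from the principal point sees the ray r / f radians off the axis. A picture is of the moment at which its call begins: read the wrist's pose just before it. get_calibration takes no time and is no camera call; for the wrist camera it gives the pose at the moment of the call.
- close_job(): hands the job in; it is judged then, once.
Trained networks look in the newest picture that a camera, given by its name, has taken for a name from the list of things; names that differ only in an ending like _2 or _b are one class to them, and where a whole thing is asked for, a point or a joint stands for the part that bears it (a point fixed in the world has none). Each returns a list of dicts, best first, with "confidence" (0 to 1); they miss things now and then, are a little off and sometimes report something else, mostly with a low value. They report only what shows in the picture. A call takes as long as a camera call. They do not tell look-alikes from the thing itself.
- models.trace(camera, query): "mask" (400x640 bool, what is visible of it) and "point" ([column, row] in pixels, amid what is visible of it).
- models.landmark_of(camera, query): "point" ([column, row] in pixels: a listed point, or the origin of a listed thing).
The state is a dict: "time_s": time; "q": joint angles; "qvel": joint speeds; "joint_efforts": joint torques, N m; "position": TCP position; "tool_rot": TCP orientation; "ft_force": force on the tool from outside, world axes, zero at the start; "wrist_torque": the same for the moment, N m; "grip_width": finger opening in m; "gripper_force": force on a finger pad.
Only numpy, scipy, OpenCV 4.12 (cv2) and the standard library are available. Lean on these libraries where they do the work, as an engineer would, in place of code of your own. Each camera call takes 0.05 s, during which the arm holds its last target. There are 200 camera calls.

### The job

Prove the hardness probe first, then test beside the weld. Take the probe from its stand, press its spring tip upright on the middle of the round reference block's top face until the end of the nose stands within the green ring on the tip, and hold it so for a second. Then press it in the same way, square to the pipe's surface, on the middle of the yellow circle beside the weld, and finish while still holding it there at that light load; never drive the spring to its stop, and leave the pipe, the block and the things lying about where they are.

Things in the scene. Friction and masses are not known exactly. Their poses are not given: they have to be found in the camera images.
- probe: hand-held hardness probe, 124 mm long, 0.18 kg, upright in its stand, tip down: aluminium barrel 28 mm in diameter, 80 mm long, with black ribbed grip and blue band; below it a dark nose 18 mm in diameter, 28 mm long; below that the spring tip, 16 mm out when free. Origin on the axis at the barrel's underside; z runs up the axis, cap at z = 0.080, end of the free tip at z = -0.044
- probe_tip (a joint): how far the spring tip is pushed up into the nose, m: 0 free, 0.014 driven solid. The spring pushes with 2.8 N at 0 and 0.7 N more per mm. The tip is a round-ended 6.4 mm steel rod; its green ring lies 4 to 9 mm below the nose when free, so the nose end stands within the ring when this reads 0.004 to 0.009 (5.6 to 9.1 N)
- tip_point (a point): the very end of the probe's spring tip; its frame is parallel to the probe's
- stand: the probe's stand, fixed: dark round foot 72 mm across with an upright black sleeve 36 mm in diameter, top at z = 0.056. Origin at the centre of the underside. Bore 21 mm wide, from the top down to z = 0.010; the barrel rests on the sleeve's top, nose and tip hang free in the bore: lift the probe 50 mm straight up to draw it
- ref_block: the reference block, a loose bright steel disc 64 mm in diameter and 16 mm high, 0.4 kg, lying flat. Origin at the centre of its underside, z up
- block_face (a point): the middle of the reference block's top face
- pipe: steel pipe 58 mm in diameter, 133 mm long, girth weld round its middle, lying level in the cradle. Origin on its axis at the end of the marked half; z along the pipe's axis, weld at z = 0.070; x points from the axis out through the middle of the yellow circle, so x is square to the surface there; it leans up to 0.4 rad from vertical to either side. About 0.5 N m would turn the pipe
- mark (a point): the middle of the yellow paint circle, 16 mm across, on the pipe's surface 18 mm from the weld; 29 mm from the pipe's axis. Its frame is parallel to the pipe's
- cradle: the fixed cradle that holds the pipe: two short pieces of angle iron as V rests on a flat bar 64 x 150 x 8 mm. Origin at the centre of its underside, y along the pipe; the pipe's axis is 56 mm above the table, and the rests stay below z = 0.055
- soapstone_holder: bystander: loose chalk marker in a brass-coloured holder, 114 mm long, 10 mm thick. Origin at the middle of its underside
- pliers: bystander: loose pliers, 143 mm long, 12 mm high. Origin at the middle of the underside
- coupon: bystander: loose rusty welded test coupon, 40 x 90 x 17 mm. Origin at the middle of the underside
Not all that is in view belongs to the job. Of the things that look like the probe, the middle-sized one is meant.

How it is judged (in metres and radians):
On the way:
1. the held probe presses on the middle of the reference block's face, upright, with the nose end in the green ring (contact force between probe and ref_block above 3 N and distance between tip_point and block_face below 0.022 m and value of joint probe_tip between 0.0037 and 0.0093 m and angle between probe's own z axis and vertical below 0.12 rad and contact force between the fingers and probe above 2 N), for 0.8 s.
At the end, for the whole second after the job is handed in: The gripper holds the probe still and nothing else does: tip on the pipe within 6 mm of the middle of the yellow circle, axis square to the surface there within 0.12 rad, tip pushed in 4 to 9 mm (+-0.3), pressing with 3 to 14 N; the fingers do not touch the pipe (distance between tip_point and mark below 0.006 m and angle between the z axis of probe and the x axis of pipe, either way round below 0.12 rad and angle between probe's own z axis and vertical below 0.7 rad and value of joint probe_tip between 0.0037 and 0.0093 m and contact force between probe and pipe between 3 and 14 N and contact force between the fingers and probe above 2 N and contact force between the fingers and pipe below 0.1 N and contact force between probe and stand below 0.1 N and linear speed of probe below 0.02 m/s); the arm keeps its last pose, push and grip.
It fails at once if the spring is driven to its stop (value of joint probe_tip above 0.013 m).
It fails at once if the pipe is turned or shifted by more than 8 mm at the mark (distance of mark from where it was at the start of the episode above 0.008 m).
It fails at once if the reference block is pushed away by more than 25 mm (distance of ref_block from where it was at the start of the episode above 0.025 m).
It fails at once if a thing lying about is moved by more than 25 mm (distance of any of soapstone_holder, pliers, coupon from where it was at the start of the episode above 0.025 m).
It also fails if it takes over 54 s, if anything falls off the work surface, if the arm or the gripper's body presses on something with over 40 N, if the wrist force passes 120 N, or if a joint passes its speed limit or range.

## Working session

There is one attempt and no reset: what is moved stays moved. The work goes in short steps, Python scripts to look and compute and a tool call to move; the robot and the scene stay as the last step left them, time stands still between calls to the robot, and variables do not carry over. Pictures are saved under pics/ and viewed, at most 12 in all, crops included, and the job is handed in when it is done.

Besides the shell and the picture viewer there is one more tool, called after "Call:" as name(argument=value, ...), one argument or row to a line, values as JSON. step_arm: Moves the arm, as the interface text tells. Its arguments: {"type":"object","properties":{"fingers":{"type":"array","items":{"type":"number"}},"travel":{"type":"array","items":{"type":"array","items":{"type":"number"}}},"twist":{"type":"array","items":{"type":"number"}},"force":{"type":"number"}},"required":["fingers","travel","twist"]}

```bash
mkdir -p pics; ls; cat > h.py <<'E'
import numpy as np, cv2
from rig import monitor, optics, close_job, models
def ray(name,px,cal=None):
    c=cal or optics.get_calibration(name); f=200/np.tan(np.radians(c["vertical_fov"])/2)
    u=px[0]-c["cx"]; v=px[1]-c["cy"]
    if name=="wrist":
        r=np.hypot(u,v); t=r/f; s=np.sin(t)/max(r,1e-9); d=np.array([u*s,-v*s,-np.cos(t)])
    else: d=np.array([u/f,-v/f,-1.])
    M=np.array(c["world_from_camera"]); return M[:3,3],M[:3,:3]@d
def at_z(name,px,z,cal=None):
    o,d=ray(name,px,cal); return o+d*(z-o[2])/d[2]
def at_depth(name,px,dep,cal=None):
    c=cal or optics.get_calibration(name); o,d=ray(name,px,c)
    M=np.array(c["world_from_camera"]); k=-(M[:3,:3].T@d)[2]; return o+d/k*dep
E
python3 - <<'E'
from h import *
ims={}
for n in ("top","side"):
    im,d=optics.get_image(n); np.save(n+".npy",d); cv2.imwrite(f"pics/{n}.png",im)
    print(n,{k:np.round(v,3).tolist() for k,v in optics.get_calibration(n).items()})
    for q in ("probe","stand","ref_block","pipe","cradle","soapstone_holder","pliers","coupon"):
        for r in models.trace(n,q)[:4]:
            p=r["point"]; dd=d[int(p[1]),int(p[0])]
            print(n,q,round(r["confidence"],2),np.round(p),r["mask"].sum(),np.round(at_depth(n,p,dd),3))
    for q in ("probe","mark","block_face","stand","tip_point"):
        for r in models.landmark_of(n,q)[:4]:
            p=r["point"]; dd=d[int(p[1]),int(p[0])]
            print(n,"L",q,round(r["confidence"],2),np.round(p,1),np.round(at_depth(n,p,dd),3))
print(monitor.observe()["time_s"])
E
```

```text
pics
top {'vertical_fov': 48.283, 'cx': 319.2, 'cy': 201.867, 'world_from_camera': [[0.006, 0.99, -0.138, 0.467], [-1.0, 0.007, 0.004, 0.242], [0.005, 0.138, 0.99, 0.993], [0.0, 0.0, 0.0, 1.0]]}
top probe 0.83 [189. 245.] 617 [0.5   0.478 0.166]
top probe 0.72 [242. 236.] 239 [0.518 0.387 0.133]
top stand 0.97 [255. 240.] 570 [0.517 0.377 0.015]
top ref_block 0.59 [318. 254.] 660 [0.487 0.241 0.018]
top pipe 0.56 [425. 202.] 1790 [0.595 0.019 0.082]
top cradle 0.85 [416. 202.] 2337 [0.596 0.038 0.082]
top soapstone_holder 0.64 [362. 294.] 158 [0.402 0.143 0.01 ]
top pliers 0.62 [413. 135.] 579 [0.76  0.025 0.01 ]
top pliers 0.34 [319. 255.] 697 [0.487 0.238 0.015]
top pliers 0.23 [252. 241.] 566 [0.514 0.379 0.052]
top pliers 0.2 [358. 298.] 261 [0.394 0.153 0.002]
top coupon 0.59 [314. 175.] 707 [0.665 0.249 0.008]
top L probe 0.81 [193.6 245.8] [0.499 0.475 0.147]
top L probe 0.65 [267.6 197.6] [0.601 0.344 0.09 ]
top L probe 0.52 [246.1 238.1] [0.517 0.383 0.108]
top L probe 0.35 [314.  174.5] [0.665 0.25  0.01 ]
top L mark 0.67 [426.5 206.8] [0.585 0.018 0.085]
top L block_face 0
[... 513 characters left out ...]
 [341. 190.] 778 [0.589 0.066 0.071]
side cradle 0.73 [340. 198.] 1278 [0.589 0.068 0.047]
side cradle 0.26 [342. 189.] 844 [0.588 0.061 0.074]
side soapstone_holder 0.46 [355. 246.] 386 [0.481 0.249 0.015]
side soapstone_holder 0.25 [340. 198.] 1349 [0.588 0.069 0.05 ]
side pliers 0.44 [292. 197.] 176 [0.756 0.051 0.01 ]
side coupon 0.45 [279. 232.] 186 [0.68  0.27  0.013]
side L probe 0.73 [315.  261.1] [0.517 0.408 0.055]
side L probe 0.55 [303.1 286.9] [0.493 0.516 0.072]
side L probe 0.5 [289.1 248. ] [0.603 0.359 0.037]
side L block_face 0.58 [351.  243.4] [0.493 0.242 0.015]
side L stand 0.85 [317.2 279.5] [0.51  0.412 0.014]
side L tip_point 0.37 [304.  310.4] [0.497 0.502 0.006]
1.4
```

```bash
python3 - <<'E'
import cv2,numpy as np
t=cv2.imread("pics/top.png");s=cv2.imread("pics/side.png")
a=cv2.resize(t[110:320,150:470],(800,525),interpolation=3); cv2.imwrite("pics/tc.png",a)
b=cv2.resize(s[150:340,230:430],(600,570),interpolation=3); cv2.imwrite("pics/sc.png",b)
E
```

```text
(no output)
```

View pics/tc.png

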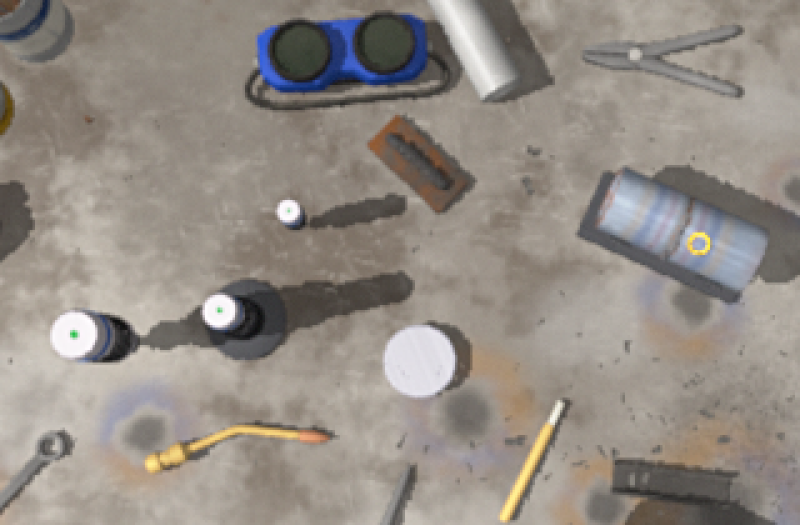

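View pics/sc.png

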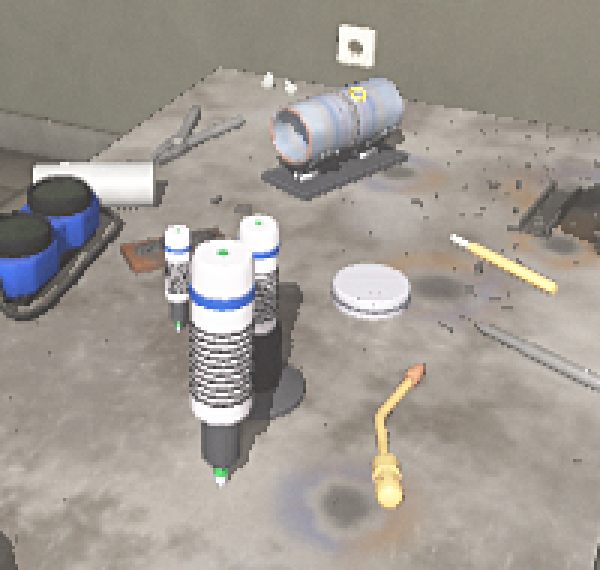

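```bash
cat > fit.py <<'E'
from h import *
from scipy.optimize import least_squares
d=np.load("top.npy"); im=cv2.imread("pics/top.png"); cal=optics.get_calibration("top")
P=[];
for v in range(160,245):
    for u in range(375,470):
        if d[v,u]>0:
            p=at_depth("top",(u,v),d[v,u],cal)
            if p[2]>0.062: P.append(p)
P=np.array(P); print(len(P),P.min(0),P.max(0))
def res(q):
    a=np.array([np.cos(q[2]),np.sin(q[2]),0]); w=P-[q[0],q[1],q[3]]; w=w-np.outer(w@a,a)
    return np.linalg.norm(w,axis=1)-.029
c=P.mean(0); s=least_squares(res,[c[0],c[1],np.radians(70),.056],loss="soft_l1",f_scale=.002)
q=s.x; print("axis pt",q,"deg",np.degrees(q[2]),"rms",np.sqrt((res(q)**2).mean()))
a=np.array([np.cos(q[2]),np.sin(q[2]),0]); t=(P-[q[0],q[1],q[3]])@a
o=np.array([q[0],q[1],q[3]]); print("ends",o+a*t.min(),o+a*t.max(), t.max()-t.min())
hsv=cv2.cvtColor(im,cv2.COLOR_BGR2HSV); m=cv2.inRange(hsv,(20,120,120),(35,255,255)); m[:160]=0;m[245:]=0;m[:,:375]=0;m[:,470:]=0
vs,us=np.nonzero(m); (cu,cv_),sz,_=cv2.minAreaRect(np.c_[us,vs].astype(np.float32)); print("circle px",us.mean(),vs.mean(),cu,cv_,len(us),us.min(),us.max(),vs.min(),vs.max())
# ray-cylinder intersection
for cc in ((us.mean(),vs.mean()),(cu,cv_)):
    O,D=ray("top",cc,cal); D=D/np.linalg.norm(D)
    f=lambda k:(lambda w:np.linalg.norm(w-(w@a)*a))(O+k*D-o)-.029
    from scipy.optimize import brentq
    k0=(o-O)@D; k=brentq(f,k0-.06,k0-0.005); M=O+k*D; w=M-o; al=w@a; w=w-al*a
    side=np.array([-a[1],a[0],0]); print("mark",M,"lean",np.arctan2(w@side,w[2]),"side dir",side,"along",al-t.min(),t.max()-al)
for n,px,z in (("cap mid",(218/2.5+150,310/2.5+110),.136),):
    print(n,at_z("top",px,z,cal))
g=cv2.inRange(hsv,(45,100,60),(80,255,255)); vs,us=np.nonzero(g); print([(u,v) for u,v in zip(us,vs) if 150<u<300 and 150<v<280])
print(monitor.observe()["tool_rot"])
E
python3 fit.py
```

```text
1705 [ 0.54918944 -0.04961828  0.06207876] [0.6521885  0.09152131 0.09038029]
axis pt [0.71413622 0.27111431 1.14783821 0.05618908] deg 65.76628494635658 rms 0.001406926539796906
ends [ 0.57370228 -0.04087424  0.05618908] [0.62833842 0.0805056  0.05618908] 0.13310963006158172
circle px 429.1515151515151 207.1818181818182 429.0 207.0 33 425 433 203 211Traceback (most recent call last):
  File "fit.py", line 25, in <module>
    k0=(o-O)@D; k=brentq(f,k0-.06,k0-0.005); M=O+k*D; w=M-o; al=w@a; w=w-al*a
                  ~~~~~~^^^^^^^^^^^^^^^^^^^
    r = _zeros._brentq(f, a, b, xtol, rtol, maxiter, args, full_output, disp)
ValueError: f(a) and f(b) must have different signs
```

Fix: the fit origin lies far along the axis; recentre it.

```bash
sed -i 's/^o=np.array(\[q\[0\],q\[1\],q\[3\]\]); /&/; s/^hsv=/tm=(t.min()+t.max())\/2; o=o+a*tm; t=t-tm\nhsv=/' fit.py; python3 fit.py
```

```text
1705 [ 0.54918944 -0.04961828  0.06207876] [0.6521885  0.09152131 0.09038029]
axis pt [0.71413622 0.27111431 1.14783821 0.05618908] deg 65.76628494635658 rms 0.001406926539796906
ends [ 0.57370228 -0.04087424  0.05618908] [0.62833842 0.0805056  0.05618908] 0.13310963006158172
circle px 429.1515151515151 207.1818181818182 429.0 207.0 33 425 433 203 211
mark [0.58403534 0.01168196 0.08252128] lean 0.43229468427808515 side dir [-0.91187874  0.41045969  0.        ] along 0.0521661883553486 0.08094344170623312
mark [0.58439917 0.01200699 0.0826119 ] lean 0.42477465383357466 side dir [-0.91187874  0.41045969  0.        ] along 0.05261191378436396 0.08049771627721776
cap mid [0.52271093 0.39549561 0.136     ]
[(np.int64(237), np.int64(233)), (np.int64(237), np.int64(234)), (np.int64(179), np.int64(242)), (np.int64(178), np.int64(243)), (np.int64(179), np.int64(243)), (np.int64(180), np.int64(243)), (np.int64(179), np.int64(244)), (np.int64(180), np.int64(244))]
[[-9.42832048e-01  3.33268255e-01 -9.27623293e-06]
 [ 3.33268255e-01  9.42832047e-01 -2.65036437e-05]
 [-8.68934139e-08 -2.80799587e-05 -1.00000000e+00]]
```

Three look-alikes in the top view: a large one standing free at px (180,244), a middle one in the stand at px (237,234), and a small one at px (266,195). The middle one, in the stand with the dark foot, is the probe. The yellow circle is at px (429,207), on the robot side of the crest, so the pipe leans about 0.4 rad toward the robot.

```bash
python3 - <<'E'
from h import *
ims=cv2.imread("pics/side.png"); t=cv2.imread("pics/top.png")
cv2.imwrite("pics/close.png",np.hstack([cv2.resize(t[215:265,160:275],None,fx=4,fy=4,interpolation=0),cv2.resize(ims[210:260,280:340],None,fx=4,fy=4,interpolation=0)]))
hsv=cv2.cvtColor(ims,cv2.COLOR_BGR2HSV); g=cv2.inRange(hsv,(45,80,60),(80,255,255))
n,l,st,c=cv2.connectedComponentsWithStats(g); print([(np.round(c[i],1),st[i,4]) for i in range(1,n) if 280<c[i][0]<340])
ds=np.load("side.npy");dt=np.load("top.npy")
print("top cap",at_z("top",(237,233.5),.136),at_depth("top",(237,234),dt[234,237]))
print("side cap",at_z("side",(316.3,222.3),.136),at_depth("side",(316,222),ds[222,316]))
# sanity: mark in side view via lean fit, block
b=cv2.inRange(cv2.cvtColor(ims,cv2.COLOR_BGR2HSV),(20,100,120),(35,255,255)); b[:170]=0;b[215:]=0
n,l,st,c=cv2.connectedComponentsWithStats(b); print([(np.round(c[i],1),st[i]) for i in range(1,n)])
vs,us=np.nonzero(b[:, :380]); print("side circle",us.mean(),vs.mean(),us.min(),us.max(),vs.min(),vs.max(),at_z("side",(us.mean(),vs.mean()),.0825),at_depth("side",(us.mean(),vs.mean()),ds[int(vs.mean()),int(us.mean())]))
print("block",at_z("top",(317.8,255.1),.016),at_z("side",(351,243.4),.016))
o=monitor.observe(); print(o["time_s"],o["position"])
E
```

```text
[(array([315.5, 224. ]), np.int32(2)), (array([304. , 233.8]), np.int32(4)), (array([289. , 257.5]), np.int32(2)), (array([303.1, 306.9]), np.int32(14))]
top cap [0.52366752 0.39590936 0.136     ] [0.52257444 0.39551169 0.13805081]
side cap [0.52416734 0.3898981  0.136     ] [0.52534242 0.38873918 0.13586578]
[(array([468., 177.]), array([468, 177,   1,   1,   1], dtype=int32)), (array([348.7, 180.7]), array([346, 179,   6,   5,  12], dtype=int32)), (array([468.7, 187. ]), array([468, 186,   2,   3,   3], dtype=int32)), (array([471., 187.]), array([471, 187,   1,   1,   1], dtype=int32)), (array([472., 189.]), array([472, 189,   1,   1,   1], dtype=int32)), (array([468., 190.]), array([468, 190,   1,   1,   1], dtype=int32)), (array([474.7, 190.7]), array([474, 190,   2,   2,   3], dtype=int32)), (array([467., 192.]), array([466, 192,   3,   1,   3], dtype=int32)), (array([122., 196.]), array([122, 196,   1,   1,   1], dtype=int32)), (array([467.9, 198.9]), array([467, 198,   4,   4,   8], dtype=int32)), (array([148. , 200.5]), array([148, 200,   1,   2,   2], dtype=int32)), (array([
[... 247 characters left out ...]
1,   1,   1], dtype=int32)), (array([125., 207.]), array([125, 207,   1,   1,   1], dtype=int32)), (array([468., 209.]), array([468, 208,   1,   3,   3], dtype=int32)), (array([475., 211.]), array([475, 211,   1,   1,   1], dtype=int32)), (array([473., 213.]), array([473, 213,   1,   1,   1], dtype=int32)), (array([478., 213.]), array([478, 213,   1,   1,   1], dtype=int32)), (array([476., 214.]), array([476, 214,   1,   1,   1], dtype=int32))]
side circle 285.3529411764706 186.8235294117647 122 351 179 207 [0.72935782 0.13894321 0.0825    ] [ 0.82807621 -0.04407648 -0.00373204]
block [0.4858291  0.24031614 0.016     ] [0.49273037 0.24456844 0.016     ]
1.4 [0.18328567 0.51853149 0.2313152 ]
```

View pics/close.png

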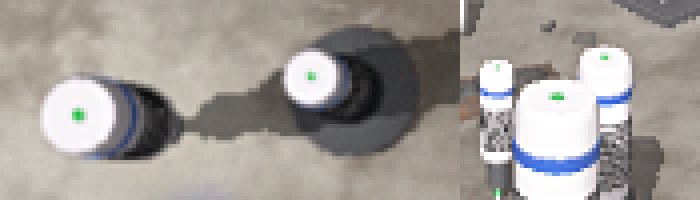

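The crop shows a white cap with a green dot, standing in the foot: the middle-sized one, at top px (237,234). Moving above it.

Call:
step_arm(
  fingers=[-1,-1,-1,-1,-1,-1,-1,-1,-1,-1],
  travel=[
    [-0.4,-0.01,0],
    [-0.4,-0.01,0],
    [-0.4,-0.01,0],
    [-0.4,-0.01,0],
    [-0.4,-0.01,0],
    [-0.4,-0.01,0],
    [-0.4,-0.01,0],
    [-0.4,-0.01,0],
    [-0.3,0,0],
    [0,0,0],
  ],
  twist=[0,0,0,0,0,0,0,0,0.0265,0],
  force=20,
)

```text
time_s: 2.65
position: [0.5122, 0.3933, 0.2306]
tool_rot: [[-0.911, 0.413, -0.0], [0.413, 0.911, -0.0], [0.0, -0.001, -1.0]]
ft_force: [-0.5, 0.7, 0.5]
grip_width: 0.0852
gripper_force: 0.0
```

```bash
python3 - <<'E'
from h import *
cal=optics.get_calibration("wrist"); im,d=optics.get_image("wrist"); cv2.imwrite("pics/w1.png",im); np.save("w1.npy",d)
o=monitor.observe(); print(o["time_s"],o["position"],o["tool_rot"][:2],o["ft_force"],o["grip_width"])
print({k:np.round(v,3).tolist() for k,v in cal.items()})
g=cv2.inRange(cv2.cvtColor(im,cv2.COLOR_BGR2HSV),(45,80,60),(80,255,255))
n,l,st,c=cv2.connectedComponentsWithStats(g)
for i in range(1,n):
    if st[i,4]>2: u,v=c[i]; print(c[i],st[i,4],at_z("wrist",c[i],.136,cal),at_depth("wrist",c[i],d[int(v),int(u)],cal))
for r in models.landmark_of("wrist","stand")+models.landmark_of("wrist","block_face"): print(r["confidence"],r["point"],at_z("wrist",r["point"],0,cal),at_z("wrist",r["point"],.016,cal))
E
```

```text
2.7 [0.51093132 0.39399795 0.23086514] [[-9.11691229e-01  4.10875345e-01 -7.44142870e-04]
 [ 4.10875572e-01  9.11691413e-01 -1.75861712e-04]] [-0.01214246  0.43996714 -1.03455131] 0.08522133642182253
{'vertical_fov': 65.706, 'cx': 316.825, 'cy': 193.898, 'world_from_camera': [[0.412, -0.874, -0.258, 0.446], [0.911, 0.395, 0.118, 0.424], [-0.001, -0.283, 0.959, 0.373], [0.0, 0.0, 0.0, 1.0]]}
[445.07843137 137.1372549 ] 51 [0.50884549 0.50898305 0.136     ] [0.4999481  0.49689731 0.16959415]
[597.42857143 194.42857143] 7 [0.64006846 0.68146526 0.136     ] [0.7472622  0.82388692 0.00500321]
[581.33401222 215.98574338] 491 [0.65330266 0.65044531 0.136     ] [0.7669769  0.77481927 0.00595419]
[324.86666667 204.53333333] 15 [0.52058093 0.39676487 0.136     ] [0.52058503 0.39676339 0.13598696]
[565.  236.5] 6 [0.66581633 0.62193103 0.136     ] [0.78645701 0.7307584  0.0058431 ]
[568.         236.66666667] 3 [0.66862957 0.62672701 0.136     ] [0.7916351  0.73893562 0.00496904]
0.94 [325.4, 168.4] [0.52085588 0.40089655 0.        ] [0.51764789 0.40187374 0.016     ]
0.62 [200.2, 197.6] [4.87342569e-01 2.34911087e-01 5.55111512e-17] [0.48557175 0.24300634 0.016     ]
```

View pics/w1.png

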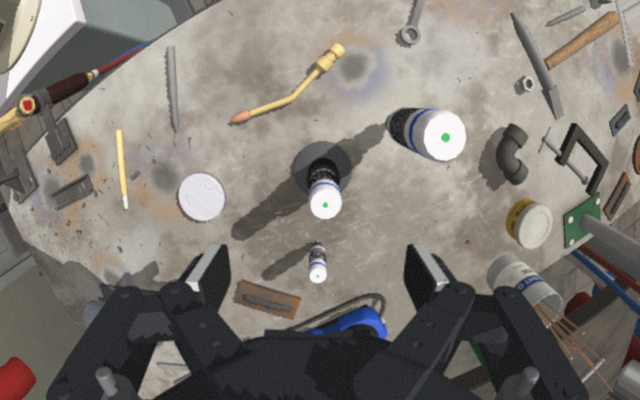

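The wrist view shows the probe cap at px (325,204), centred between the fingers, the block at (201,197), the large look-alike at (440,133) and the small one at (318,270).

Call:
step_arm(
  fingers=[-1,-1,-1,-1,-1,-1,-1,-1,-1,-1],
  travel=[
    [-0.09,0.06,0],
    [0,0,0.2],
    [0,0,0.2],
    [0,0,0.2],
    [0,0,0.2],
    [0,0,0.2],
    [0,0,0.2],
    [0,0,0.2],
    [0,0,0.1],
    [0,0,0],
  ],
  twist=[0,0,0,0,0,0,0,0,0,0],
)

```text
time_s: 4.05
position: [0.5212, 0.3963, 0.081]
tool_rot: [[-0.912, 0.41, -0.001], [0.41, 0.912, -0.0], [0.0, -0.001, -1.0]]
ft_force: [0.3, -0.0, 0.2]
grip_width: 0.0851
gripper_force: 0.0
```

Call:
step_arm(
  fingers=[1,1,1,1,1,1,1,1],
  travel=[
    [0,0,0],
    [0,0,0],
    [0,0,0],
    [0,0,0],
    [0,0,0],
    [0,0,0],
    [0,0,0],
    [0,0,0],
  ],
  twist=[0,0,0,0,0,0,0,0],
  force=40,
)

```text
time_s: 5.05
position: [0.5214, 0.3962, 0.0818]
tool_rot: [[-0.912, 0.411, 0.001], [0.411, 0.912, 0.0], [-0.0, 0.001, -1.0]]
ft_force: [-1.4, 0.0, 5.5]
grip_width: 0.0272
gripper_force: 39.2
```

Call:
step_arm(
  fingers=[1,1,1,1,1,1,1,1,1,1],
  travel=[
    [0,0,-0.15],
    [0,0,-0.25],
    [0,0,-0.3],
    [0,0,0],
    [-0.08,-0.38,0],
    [-0.08,-0.38,0],
    [-0.08,-0.39,0],
    [-0.08,-0.39,0],
    [0,0,0],
    [0,0,0],
  ],
  twist=[0,0,0,0,0,0,0,0,0,0],
)

```text
time_s: 6.3
position: [0.4872, 0.2427, 0.1507]
tool_rot: [[-0.912, 0.411, -0.001], [0.411, 0.912, 0.0], [0.001, -0.0, -1.0]]
ft_force: [-0.5, 0.1, -1.4]
grip_width: 0.027
gripper_force: 40.0
```

```bash
python3 - <<'E'
from h import *
cal=optics.get_calibration("wrist"); im,d=optics.get_image("wrist"); im2,_=optics.get_image("side")
cs=optics.get_calibration("side"); 
o=monitor.observe(); print(o["time_s"],o["position"],o["ft_force"])
hsv=cv2.cvtColor(im2,cv2.COLOR_BGR2HSV)
cv2.imwrite("pics/w2.png",np.hstack([cv2.resize(im,(480,300)),cv2.resize(im2[150:300,280:440],(320,300),interpolation=3)]))
cv2.imwrite("pics/side2.png",im2)
for n in("side","wrist"):
  for q in ("tip_point","block_face"):
    for r in models.landmark_of(n,q)[:3]: print(n,q,r["confidence"],r["point"],at_z(n,r["point"],.016),at_z(n,r["point"],o["position"][2]-.0695))
E
```

```text
6.4 [0.4872217  0.24324109 0.15084764] [-0.38659077 -0.43266942 -1.62198368]
side tip_point 0.47 [306.1, 313.8] [0.4849374  0.51900721 0.016     ] [0.45360109 0.58701482 0.08134764]
side block_face 0.74 [352.6, 241.7] [0.49183045 0.2351315  0.016     ] [0.45955929 0.34163894 0.08134764]
side block_face 0.45 [357.9, 183.7] [ 0.60022299 -0.1365111   0.016     ] [0.55325139 0.02039931 0.08134764]
wrist tip_point 0.61 [528.9, 101.8] [0.49467977 0.48248957 0.016     ] [0.47732315 0.4332248  0.08134764]
wrist block_face 0.84 [316.5, 182.8] [0.48583916 0.24348427 0.016     ] [0.47056548 0.25046493 0.08134764]
```

View pics/w2.png

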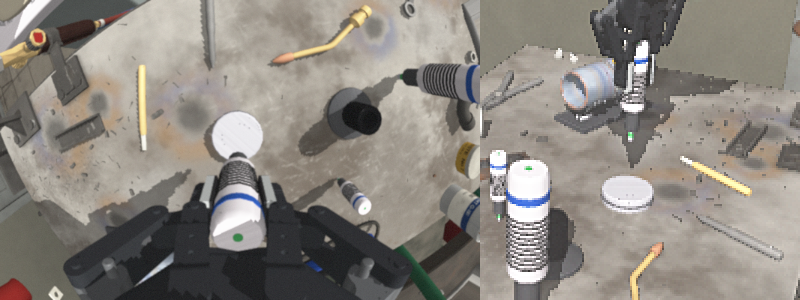

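The probe is held upright, above the block (block in the wrist pane at (237,137)). Descending in stages.

Call:
step_arm(
  fingers=[1,1,1,1,1,1,1],
  travel=[
    [0,0,0.2],
    [0,0,0.2],
    [0,0,0.15],
    [0,0,0.08],
    [0,0,0.04],
    [0,0,0],
    [0,0,0],
  ],
  twist=[0,0,0,0,0,0,0],
)

```text
time_s: 7.48
position: [0.4874, 0.2426, 0.0849]
tool_rot: [[-0.912, 0.41, 0.001], [0.41, 0.912, 0.0], [-0.001, 0.0, -1.0]]
ft_force: [-0.9, -0.7, 1.3]
grip_width: 0.0269
gripper_force: 40.2
```

Call:
step_arm(
  fingers=[1,1,1,1,1],
  travel=[
    [0,0,0.02],
    [0,0,0.02],
    [0,0,0.02],
    [0,0,0],
    [0,0,0],
  ],
  twist=[0,0,0,0,0],
)

```text
time_s: 8.1
position: [0.4874, 0.2426, 0.0786]
tool_rot: [[-0.912, 0.41, 0.001], [0.41, 0.912, 0.0], [-0.001, 0.0, -1.0]]
ft_force: [-1.9, 0.1, 5.5]
grip_width: 0.0271
gripper_force: 40.5
```

Call:
step_arm(
  fingers=[1,1,1,1,1,1,1,1,1,1],
  travel=[
    [0,0,0],
    [0,0,0],
    [0,0,0],
    [0,0,0],
    [0,0,0],
    [0,0,0],
    [0,0,0],
    [0,0,0],
    [0,0,0],
    [0,0,0],
  ],
  twist=[0,0,0,0,0,0,0,0,0,0],
)

```text
time_s: 9.35
position: [0.4874, 0.2426, 0.0786]
tool_rot: [[-0.912, 0.411, 0.001], [0.411, 0.912, 0.0], [-0.001, 0.0, -1.0]]
ft_force: [-1.7, -0.9, 5.9]
grip_width: 0.0274
gripper_force: 40.5
```

Call:
step_arm(
  fingers=[1,1,1,1,1,1,1,1,1,1],
  travel=[
    [0,0,-0.1],
    [0,0,-0.3],
    [0,0,-0.35],
    [0,0,0],
    [0.08,0.38,0],
    [0.08,0.38,0],
    [0.08,0.39,0],
    [0.08,0.39,0],
    [0,0,0],
    [0,0,0],
  ],
  twist=[0,0,0,0,0,0,0,0,0,0],
)

```text
time_s: 10.6
position: [0.5209, 0.3956, 0.152]
tool_rot: [[-0.912, 0.41, -0.002], [0.411, 0.912, -0.001], [0.001, -0.002, -1.0]]
ft_force: [-0.9, -0.4, -1.0]
grip_width: 0.0274
gripper_force: 40.2
```

Call:
step_arm(
  fingers=[1,1,1,1,1,1,1,1,1],
  travel=[
    [0,0,0.2],
    [0,0,0.15],
    [0,0,0.095],
    [0,0,0],
    [0.05,0,0],
    [0.05,0,0],
    [0.05,0,0],
    [0.05,0,0],
    [0,0,0],
  ],
  twist=[0,0,0,0,0,0,0,0,0],
  force=22,
)

```text
time_s: 11.72
position: [0.503, 0.4049, 0.1101]
tool_rot: [[-0.912, 0.41, 0.002], [0.41, 0.912, 0.001], [-0.001, 0.002, -1.0]]
ft_force: [0.3, -0.1, 5.2]
grip_width: 0.0271
gripper_force: 40.9
```

```bash
python3 - <<'E'
from h import *
im,d=optics.get_image("wrist"); im2,_=optics.get_image("side")
o=monitor.observe(); print(o["time_s"],o["position"],o["ft_force"],o["wrist_torque"],o["gripper_force"])
cv2.imwrite("pics/w3.png",np.hstack([cv2.resize(im[:,160:560],(400,400)),cv2.resize(im2[190:300,260:370],(400,400),interpolation=3)]))
E
```

```text
11.825 [0.50316176 0.40482608 0.11007602] [-2.13447555  0.58250543  5.76393717] [ 0.02508975  0.14893213 -0.00599655] 40.95157742500305
```

View pics/w3.png

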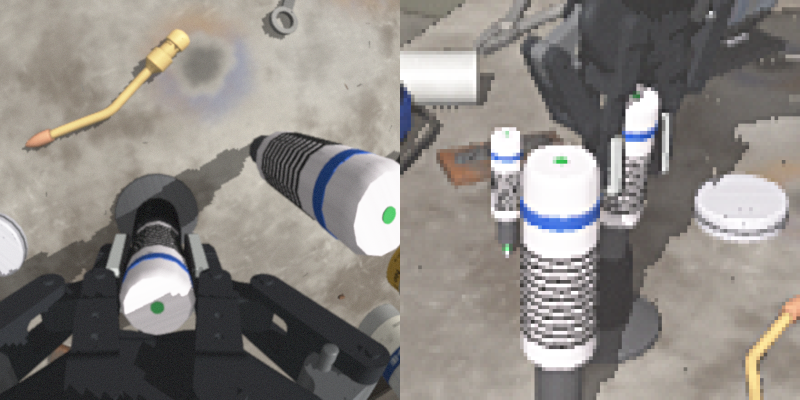

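The probe is pivoting in the grip as wanted, with its tip in the sleeve. Continuing.

Call:
step_arm(
  fingers=[1,1,1,1,1,1],
  travel=[
    [0.05,0,0],
    [0.05,0,0],
    [0.05,0,0],
    [0.03,0,0],
    [0,0,0],
    [0,0,0],
  ],
  twist=[0,0,0,0,0,0],
)

```text
time_s: 12.58
position: [0.4873, 0.4113, 0.1088]
tool_rot: [[-0.912, 0.411, 0.001], [0.411, 0.912, -0.001], [-0.001, -0.0, -1.0]]
ft_force: [4.2, -3.4, 0.1]
grip_width: 0.0274
gripper_force: 41.4
```

Call:
step_arm(
  fingers=[1,1,1,1,1,1],
  travel=[
    [0,0,-0.15],
    [0,0,-0.3],
    [0,0,-0.35],
    [0,0,0],
    [0,0,0],
    [0,0,0],
  ],
  twist=[0,0,0,0,0,0],
  force=60,
)

```text
time_s: 13.32
position: [0.486, 0.4115, 0.1873]
tool_rot: [[-0.912, 0.41, -0.003], [0.41, 0.912, -0.001], [0.002, -0.002, -1.0]]
ft_force: [0.2, -0.2, -2.1]
grip_width: 0.0266
gripper_force: 59.2
```

```bash
cat > tilt.py <<'E'
from h import *
from scipy.optimize import least_squares
import sys
o=monitor.observe(); cal=optics.get_calibration("wrist"); im,d=optics.get_image("wrist")
cv2.imwrite(f"pics/{sys.argv[1]}.png",im)
R=np.array(o["tool_rot"]); T=np.array(o["position"]); print(o["time_s"],T,o["ft_force"])
P=np.array([at_depth("wrist",(u,v),d[v,u],cal) for v in range(0,400,1) for u in range(220,420) if 0<d[v,u]<.4])
L=(P-T)@R
lo,hi=-.09,.03
k=(abs(L[:,1])<.0125)&(L[:,2]>lo)&(L[:,2]<hi)&(abs(L[:,0])<.05); L=L[k]
def res(q):
    a=np.array([np.tan(q[2]),np.tan(q[3]),-1]); a/=np.linalg.norm(a); w=L-[q[0],q[1],-.019]; w=w-np.outer(w@a,a)
    return np.linalg.norm(w,axis=1)-.014
for it in range(3):
    s=least_squares(res,[0,0,.4,0],loss="soft_l1",f_scale=.001); r=res(s.x)
    print(len(L),"x,y at grasp",np.round(s.x[:2],4),"tilt x,y",np.round(s.x[2:],3),"med|r|",np.median(abs(r))); L=L[abs(r)<.003]
q=s.x; a=np.array([np.tan(q[2]),np.tan(q[3]),-1]); a/=np.linalg.norm(a)
w=(L-[q[0],q[1],-.019])@a; print("axial range about grasp",np.percentile(w,[.5,99.5]), "world axis",R@a)
# cap end: green dot
g=cv2.inRange(cv2.cvtColor(im,cv2.COLOR_BGR2HSV),(45,80,60),(80,255,255)); g[:150]=0; g[:,:260]=0; g[:,390:]=0
vs,us=np.nonzero(g)
if len(us): p=at_depth("wrist",(us.mean(),vs.mean()),np.median(d[vs,us]),cal); l=R.T@(p-T); print("dot tool",l,"axial",(l-[q[0],q[1],-.019])@a)
E
python3 tilt.py w4
```

```text
13.325 [0.48604113 0.41152925 0.18733564] [ 0.17521541 -0.18189046 -2.08439754]
8918 x,y at grasp [-0.0015  0.0007] tilt x,y [ 0.4   -0.005] med|r| 0.002051722988337179
5716 x,y at grasp [-0.0014  0.0007] tilt x,y [ 0.399 -0.005] med|r| 0.001229666138711752
5698 x,y at grasp [-0.0014  0.0007] tilt x,y [ 0.399 -0.005] med|r| 0.0012252114936671154
axial range about grasp [-0.03842668  0.07246654] world axis [-0.35330155  0.15633055  0.92235501]
dot tool [ 0.00920188  0.00031839 -0.05265621] axial 0.035139700354633686
```

View pics/w4.png

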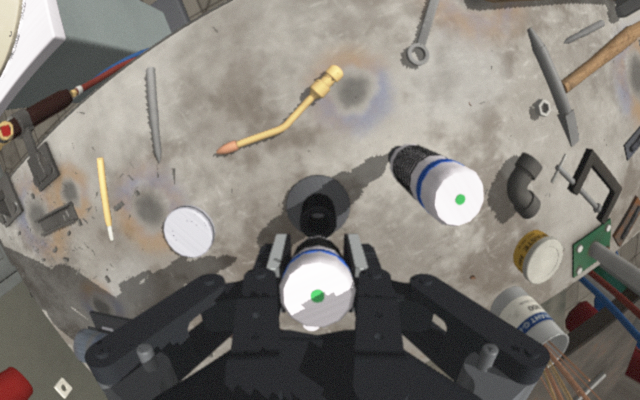

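```bash
cat > cap.py <<'E'
from h import *
from scipy.optimize import least_squares
import sys
o=monitor.observe(); cal=optics.get_calibration("wrist"); im,d=optics.get_image("wrist")
R=np.array(o["tool_rot"]); T=np.array(o["position"])
g=cv2.inRange(cv2.cvtColor(im,cv2.COLOR_BGR2HSV),(45,80,60),(80,255,255)); g[:150]=0; g[:,:260]=0; g[:,390:]=0
vs,us=np.nonzero(g); cu,cv_=us.mean(),vs.mean(); print("dot px",cu,cv_)
P=np.array([R.T@(at_depth("wrist",(u,v),d[v,u],cal)-T) for v in range(int(cv_)-70,int(cv_)+40) for u in range(int(cu)-50,int(cu)+50) if 0<v<400 and d[v,u]>0])
C=R.T@(at_depth("wrist",(cu,cv_),np.median(d[vs,us]),cal)-T)
K=P[np.linalg.norm(P-C,axis=1)<.011]; 
for i in range(4):
    c=K.mean(0); n=np.linalg.svd(K-c)[2][2]; n=-n*np.sign(n[2]); r=(K-c)@n; K=K[abs(r)<max(.0008,2*r.std())]
print("dot",C,"plane n",n,"tilt x",np.arctan2(n[0],-n[2]),"y",np.arctan2(n[1],-n[2]),len(K),r.std())
# cylinder with known centre on axis = C
S=P[(np.linalg.norm(P-C,axis=1)<.06)&(abs(P[:,1]-C[1])<.013)]
for a0 in (.25,.35,.45):
    L=S
    for it in range(4):
        def res(q,L=None): 
            a=np.array([np.tan(q[0]),np.tan(q[1]),-1]);a/=np.linalg.norm(a); w=L-C; ax=w@a; w=w-np.outer(ax,a); return np.linalg.norm(w,axis=1)-.014,ax
        r,ax=res([a0,0] if it==0 else s.x,S); L=S[(abs(r)<.004)&(ax<-.003)&(ax>-.078)]
        s=least_squares(lambda q:res(q,L)[0],[a0,0] if it==0 else s.x,loss="soft_l1",f_scale=.001)
    print("cyl",a0,s.x,len(L),np.median(abs(s.fun)))
# side and top view of probe
for n_ in("side","top"):
    i2,d2=optics.get_image(n_); cv2.imwrite(f"pics/{n_}{sys.argv[1]}.png",i2); np.save(f"{n_}{sys.argv[1]}.npy",d2)
    c=optics.get_calibration(n_); M=np.linalg.inv(c["world_from_camera"]); f=200/np.tan(np.radians(c["vertical_fov"])/2)
    a=R@(lambda t:np.array([np.sin(t),0,-np.cos(t)]))(.4); Cw=T+R@C
    pr=lambda X:(lambda x:(round(c["cx"]+f*x[0]/-x[2],1),round(c["cy"]-f*x[1]/-x[2],1)))((M@np.r_[X,1])[:3])
    print(n_,"cap",pr(Cw),"tip if .4",pr(Cw-.124*a),"tip if .3",pr(Cw-.124*(R@np.array([np.sin(.3),0,-np.cos(.3)]))))
    for r in models.landmark_of(n_,"tip_point")[:3]: print(r)
print(o["time_s"],T)
E
python3 cap.py 5; python3 - <<'E'
import cv2,numpy as np
a=cv2.imread("pics/side5.png");b=cv2.imread("pics/top5.png")
cv2.imwrite("pics/st5.png",np.hstack([cv2.resize(a[160:280,270:390],(400,400),interpolation=3),cv2.resize(b[180:280,180:280],(400,400),interpolation=3)]))
E
```

```text
dot px 316.9763779527559 295.5826771653543
dot [ 0.00914629  0.00032424 -0.05258745] plane n [ 0.31929317  0.00722233 -0.94762847] tilt x 0.3249923045780922 y 0.007621326323497658 2515 0.0004930853659371226
cyl 0.25 [0.33085657 0.00115558] 1060 0.0002446024141485115
cyl 0.35 [0.33085656 0.00115562] 1060 0.00024460208897504956
cyl 0.45 [0.33085656 0.00115563] 1060 0.0002446020092544505
side cap (np.float64(335.0), np.float64(182.6)) tip if .4 (np.float64(316.1), np.float64(228.2)) tip if .3 (np.float64(319.9), np.float64(232.2))
{'point': [304.6, 310.8], 'confidence': 0.61}
{'point': [356.9, 183.0], 'confidence': 0.34}
top cap (np.float64(213.3), np.float64(256.4)) tip if .4 (np.float64(238.0), np.float64(234.8)) tip if .3 (np.float64(235.8), np.float64(240.4))
13.375 [0.48618429 0.41155397 0.18753014]
```

View pics/st5.png

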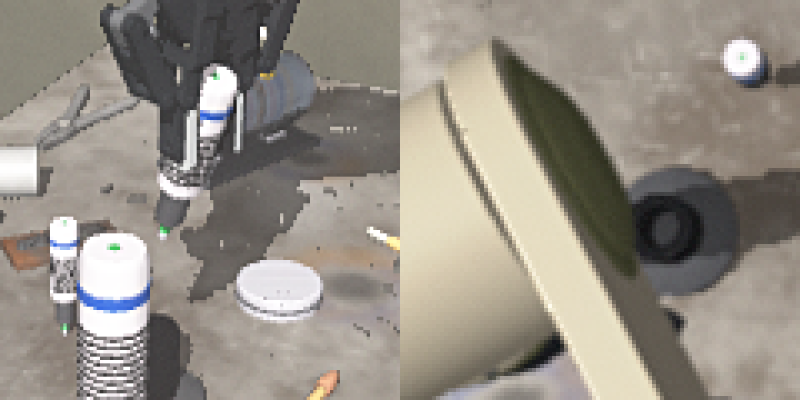

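The tilt is 0.33 rad (cap plane 0.325, cylinder fit 0.331). The pipe leans about 0.4, so I'll go back into the sleeve for about 7 mm more.

Call:
step_arm(
  fingers=[1,1,1,1,1,1,1,1,1,1],
  travel=[
    [0,0,0.35],
    [0,0,0.3],
    [0,0,0.15],
    [0,0,0],
    [0.04,0,0],
    [0.035,0,0],
    [0,0,0],
    [0,0,-0.15],
    [0,0,-0.3],
    [0,0,-0.35],
  ],
  twist=[0,0,0,0,0,0,0,0,0,0],
  force=40,
)

```text
time_s: 14.88
position: [0.4792, 0.4151, 0.1903]
tool_rot: [[-0.912, 0.41, -0.001], [0.41, 0.912, 0.001], [0.001, 0.0, -1.0]]
ft_force: [0.3, -0.8, -2.0]
grip_width: 0.027
gripper_force: 59.6
```

Call:
step_arm(
  fingers=[1,1],
  travel=[
    [0,0,0],
    [0,0,0],
  ],
  twist=[0,0],
  force=60,
)

```text
time_s: 15.12
position: [0.4792, 0.4147, 0.1881]
tool_rot: [[-0.912, 0.41, -0.001], [0.41, 0.912, -0.0], [0.001, -0.001, -1.0]]
ft_force: [1.2, 0.5, -2.5]
grip_width: 0.0267
gripper_force: 59.6
```

```bash
python3 cap.py 6; cat >> fit.py <<'E'
cs=optics.get_calibration("side")
O,D=ray("side",(348.7,180.9),cs); D=D/np.linalg.norm(D); k0=(o-O)@D
f=lambda k:(lambda w:np.linalg.norm(w-(w@a)*a))(O+k*D-o)-.029
ks=np.linspace(k0-.1,k0+.05,600); fs=[f(k) for k in ks]; i=[j for j in range(599) if fs[j]>0>=fs[j+1]]
if i: M=O+ks[i[0]]*D; w=M-o; print("side mark",M,"lean",np.arctan2(w@side,w[2]),"along",w@a-t.min())
E
python3 fit.py | grep mark
```

```text
dot px 316.9384615384615 291.6461538461538
dot [ 0.01046614  0.00031421 -0.05204774] plane n [ 0.3808747  -0.00283035 -0.92462233] tilt x 0.3907437651015925 y -0.003061083400217326 2616 0.0004954713959639561
cyl 0.25 [0.38739211 0.00247841] 672 0.00027410626260125897
cyl 0.35 [0.38739211 0.00247843] 672 0.0002741061484326547
cyl 0.45 [0.38739211 0.00247846] 672 0.00027410601114102005
side cap (np.float64(338.5), np.float64(184.1)) tip if .4 (np.float64(319.0), np.float64(229.8)) tip if .3 (np.float64(322.9), np.float64(233.9))
{'point': [341.9, 208.2], 'confidence': 0.56}
{'point': [284.8, 234.2], 'confidence': 0.5}
{'point': [303.1, 310.8], 'confidence': 0.49}
top cap (np.float64(210.9), np.float64(261.4)) tip if .4 (np.float64(235.9), np.float64(239.0)) tip if .3 (np.float64(233.7), np.float64(244.5))
15.125 [0.47919965 0.41474347 0.1881012 ]
mark [0.58403534 0.01168196 0.08252128] lean 0.43229468427808515 side dir [-0.91187874  0.41045969  0.        ] along 0.0521661883553486 0.08094344170623312
mark [0.58439917 0.01200699 0.0826119 ] lean 0.42477465383357466 side dir [-0.91187874  0.41045969  0.        ] along 0.05261191378436396 0.08049771627721776
side mark [0.58409698 0.01378963 0.08225445] lean 0.4613714157391648 along 0.054113431963285
```

Tilt is now 0.389 rad. Moving to hover above the mark.

Call:
step_arm(
  fingers=[1,1,1,1,1,1,1,1,1,1],
  travel=[
    [-0.2,-0.3,0],
    [-0.25,-0.4,0],
    [-0.25,-0.4,0],
    [-0.25,-0.4,0],
    [-0.25,-0.4,0],
    [-0.25,-0.4,0],
    [-0.25,-0.4,0.03],
    [-0.25,-0.4,0.03],
    [-0.146,-0.143,0],
    [0,0,0],
  ],
  twist=[0,0,0,0,0,0,0,0,0,0],
)

```text
time_s: 16.62
position: [0.5382, 0.0324, 0.1826]
tool_rot: [[-0.911, 0.412, -0.0], [0.412, 0.911, 0.0], [0.0, 0.0, -1.0]]
ft_force: [-0.4, 0.0, -2.0]
grip_width: 0.0267
gripper_force: 59.8
```

```bash
cat > mk.py <<'E'
from h import *
import sys
o=monitor.observe(); T=np.array(o["position"]); R=np.array(o["tool_rot"]); print(o["time_s"],T,o["ft_force"],"tip",T+R@[-.0366,.0003,.0627])
cal=optics.get_calibration("wrist"); im,d=optics.get_image("wrist"); i2,_=optics.get_image("side")
m=cv2.inRange(cv2.cvtColor(im,cv2.COLOR_BGR2HSV),(20,110,120),(35,255,255)); m[:60]=0
n,l,st,c=cv2.connectedComponentsWithStats(m)
for i in range(1,n):
    if st[i,4]>8: print(c[i],st[i],at_z("wrist",c[i],.0825,cal))
for r in models.landmark_of("wrist","mark")[:2]: print(r,at_z("wrist",r["point"],.0825,cal))
for r in models.landmark_of("wrist","tip_point")[:2]: print(r)
cv2.imwrite(f"pics/{sys.argv[1]}.png",np.hstack([cv2.resize(im[80:330,190:440],(400,400),interpolation=3),cv2.resize(i2[140:240,300:400],(400,400),interpolation=3)]))
cv2.imwrite("pics/raw_"+sys.argv[1]+".png",im)
np.save("hov.npy",d)
# model tip projection in wrist
f=200/np.tan(np.radians(cal["vertical_fov"])/2)
def pr(X):
    x=(np.linalg.inv(cal["world_from_camera"])@np.r_[X,1])[:3]; th=np.arctan2(np.hypot(x[0],x[1]),-x[2]); h=np.hypot(x[0],x[1]); return cal["cx"]+f*th*x[0]/h, cal["cy"]-f*th*x[1]/h
print("tip px",pr(T+R@[-.0366,.0003,.0627]),"mark px",pr([.5845,.012,.0825]))
E
python3 mk.py w7
```

```text
16.625 [0.53820873 0.0323557  0.18259111] [-3.53234184e-01  8.77384470e-04 -1.96071827e+00] tip [0.57166414 0.01756028 0.1198793 ]
[316.93103448 240.29310345] [309 238  17   6  58] [0.57534939 0.01590084 0.0825    ]
{'point': [319.8, 250.4], 'confidence': 0.79} [0.58531444 0.01415566 0.0825    ]
{'point': [594.0, 28.2], 'confidence': 0.49}
{'point': [566.5, 56.0], 'confidence': 0.35}
tip px (np.float64(316.9174645085894), np.float64(256.49551320994146)) mark px (np.float64(317.1678466466032), np.float64(250.5475302412904))
```

View pics/w7.png

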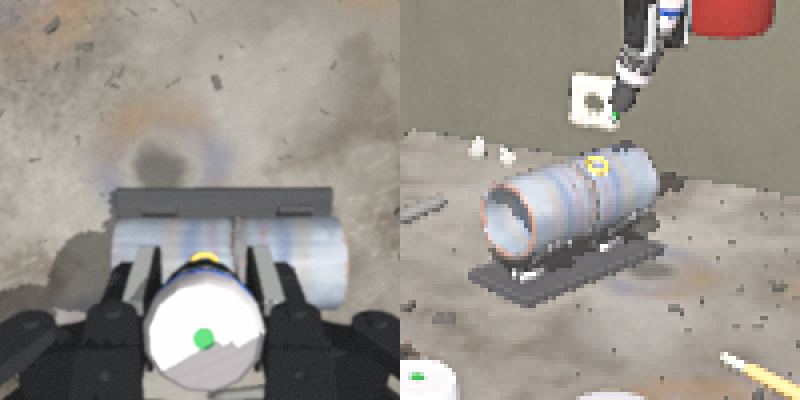

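Wrist pane: the circle's near edge shows just above the cap, and its column matches the probe. I'll fit the pipe and the circle's edge from this wrist view.

```bash
cat > wp.py <<'E'
from h import *
from scipy.optimize import least_squares
im=cv2.imread("pics/raw_w7.png"); d=np.load("hov.npy"); cal=optics.get_calibration("wrist")
P=[]
for v in range(205,262):
    for u in list(range(262,318))+list(range(318,412)):
        if d[v,u]>0:
            p=at_depth("wrist",(u,v),d[v,u],cal)
            if .060<p[2]<.09 : P.append(p)
P=np.array(P); c0=np.array([.601,.0198])
def res(q):
    a=np.array([np.cos(q[2]),np.sin(q[2]),0]); w=P-[q[0],q[1],q[3]]; w=w-np.outer(w@a,a); return np.linalg.norm(w,axis=1)-.029
# fix along-position: parametrise lateral offset only
ang0=np.radians(65.77); s0=np.array([-np.sin(ang0),np.cos(ang0)])
g=lambda k:[c0[0]+k[0]*s0[0],c0[1]+k[0]*s0[1],k[1],k[2]]
s=least_squares(lambda k:res(g(k)),[0,ang0,.056],loss="soft_l1",f_scale=.001); q=g(s.x)
print(len(P),"lat shift",s.x[0],"deg",np.degrees(s.x[1]),"z",s.x[2],np.median(abs(s.fun)))
for ax in ([c0[0],c0[1],ang0,.056],[q[0],q[1],q[2],q[3]],[q[0],q[1],q[2],.056]):
    a=np.array([np.cos(ax[2]),np.sin(ax[2]),0]); side=np.array([-a[1],a[0],0]); o=np.array([ax[0],ax[1],ax[3]])
    for px in ((316.9,237.8),(316.9,238.5)):
        O,D=ray("wrist",px,cal); D/=np.linalg.norm(D)
        ks=np.linspace(.05,.6,6000); W=O+np.outer(ks,D)-o; r=np.linalg.norm(W-np.outer(W@a,a),axis=1)
        i=np.argmax(r<.029); w=W[i]; print("edge",w+o,"lean mark",np.arctan2(w@side,w[2])-8/29,"along",w@a)
E
python3 wp.py
```

```text
3923 lat shift 0.005224096876116681 deg 66.0533291570601 z 0.05617755234960089 0.0004310868115420703
edge [0.57586044 0.01742289 0.0749013 ] lean mark 0.5840122408262162 along -0.012484986665694931
edge [0.57627207 0.01723899 0.0754108 ] lean mark 0.5605241769394401 along -0.012483758972826242
edge [0.57436359 0.01809326 0.07848627] lean mark 0.4145292221820409 along -0.01239700789842323
edge [0.57480281 0.017897   0.07890876] lean mark 0.39243005286399024 along -0.012398109695988058
edge [0.5743984  0.01807767 0.0784029 ] lean mark 0.4114451959566996 along -0.012397126960989902
edge [0.57487278 0.01786566 0.07874219] lean mark 0.3901144039719425 along -0.012398348726669233
```

Call:
step_arm(
  fingers=[1,1,1,1,1,1],
  travel=[
    [-0.04,0.006,0.13],
    [-0.04,0,0.13],
    [-0.023,0,0.067],
    [0,0,0],
    [0,0,0],
    [0,0,0],
  ],
  twist=[0,0,0,0,0,0],
)

```text
time_s: 17.58
position: [0.5475, 0.0294, 0.1505]
tool_rot: [[-0.912, 0.411, 0.001], [0.411, 0.912, -0.0], [-0.001, 0.0, -1.0]]
ft_force: [0.2, 1.9, -1.6]
grip_width: 0.0267
gripper_force: 59.8
```

```bash
python3 - <<'E'
from h import *
o=monitor.observe(); T=np.array(o["position"]); R=np.array(o["tool_rot"]); tip=T+R@[-.0366,.0003,.0627]; print(o["time_s"],T,o["ft_force"],"tip",tip)
ims=[optics.get_image("side")[0].astype(float) for _ in range(4)]; im=np.mean(ims,0).astype(np.uint8)
c=optics.get_calibration("side"); M=np.linalg.inv(c["world_from_camera"]); f=200/np.tan(np.radians(c["vertical_fov"])/2)
def pr(X): x=(M@np.r_[X,1])[:3]; return c["cx"]+f*x[0]/-x[2], c["cy"]-f*x[1]/-x[2]
print("tip",pr(tip),"top mark",pr([.5842,.0118,.0825]),"wrist mark",pr([.581,.0152,.0827]))
x0,y0=322,160; k=cv2.resize(im[y0:y0+40,x0:x0+52],None,fx=15,fy=15,interpolation=0); cv2.imwrite("pics/s8.png",k)
E
```

```text
17.575 [0.54752247 0.02936474 0.15051055] [ 0.19189364  1.91564076 -1.63919389] tip [0.58106372 0.01460638 0.08783587]
tip (np.float64(349.6852856377993), np.float64(179.40280165410692)) top mark (np.float64(348.8953194872557), np.float64(180.59620180985786)) wrist mark (np.float64(349.53877097141196), np.float64(181.09200934804863))
```

View pics/s8.png

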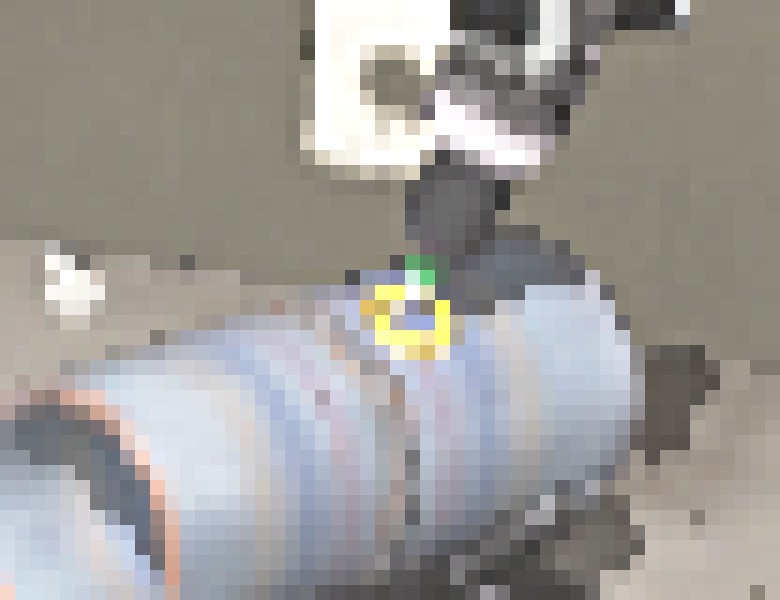

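The side crop shows the green and white tip at px (349.6,178.9) and the ring's centre at (349.1,181.1). Another 5 mm along the axis lands within about 2 mm of the middle. Approaching along the axis.

Call:
step_arm(
  fingers=[1,1,1,1,1],
  travel=[
    [-0.008,0,0.0185],
    [-0.008,0,0.0185],
    [0,0,0],
    [0,0,0],
    [0,0,0],
  ],
  twist=[0,0,0,0,0],
)

```text
time_s: 18.4
position: [0.5489, 0.0287, 0.1465]
tool_rot: [[-0.912, 0.411, 0.0], [0.411, 0.912, 0.0], [-0.0, 0.0, -1.0]]
ft_force: [-0.4, -0.6, -1.6]
grip_width: 0.0268
gripper_force: 59.8
```

Call:
step_arm(
  fingers=[1,1,1,1],
  travel=[
    [-0.004,0,0.009],
    [-0.004,0,0.009],
    [0,0,0],
    [0,0,0],
  ],
  twist=[0,0,0,0],
)

```text
time_s: 18.9
position: [0.5496, 0.0284, 0.1448]
tool_rot: [[-0.912, 0.411, 0.0], [0.411, 0.912, -0.0], [-0.0, 0.0, -1.0]]
ft_force: [-1.9, 1.5, 1.7]
grip_width: 0.0267
gripper_force: 59.8
```

Call:
step_arm(
  fingers=[1,1,1,1,1,1,1,1],
  travel=[
    [-0.004,0,0.009],
    [-0.004,0,0.009],
    [-0.004,0,0.009],
    [-0.004,0,0.009],
    [-0.004,0,0.009],
    [0,0,0],
    [0,0,0],
    [0,0,0],
  ],
  twist=[0,0,0,0,0,0,0,0],
)

```text
time_s: 19.9
position: [0.5514, 0.0276, 0.1402]
tool_rot: [[-0.912, 0.411, 0.0], [0.411, 0.912, 0.0], [-0.0, 0.0, -1.0]]
ft_force: [-2.5, 1.6, 4.0]
grip_width: 0.0267
gripper_force: 60.1
```

```bash
python3 - <<'E'
from h import *
F=[]
for i in range(6):
    im,_=optics.get_image("side"); o=monitor.observe(); F.append(o["ft_force"])
print(o["time_s"],o["position"],np.mean(F,0),o["gripper_force"])
x0,y0=322,160; cv2.imwrite("pics/s9.png",cv2.resize(im[y0:y0+40,x0:x0+52],None,fx=15,fy=15,interpolation=0))
E
python3 cap.py 9 | head -3
```

```text
20.2 [0.55144673 0.0275665  0.14015399] [-2.50193065  1.45981693  4.32283767] 60.06283521652222
dot px 317.0472440944882 291.43307086614175
dot [ 0.01066351  0.00033305 -0.05216994] plane n [ 0.3797603   0.00239113 -0.92508183] tilt x 0.3895383396216682 y 0.0025847712392718125 2586 0.0004952774129290484
cyl 0.25 [0.39109819 0.00262741] 724 0.00033005498668895166
```

View pics/s9.png

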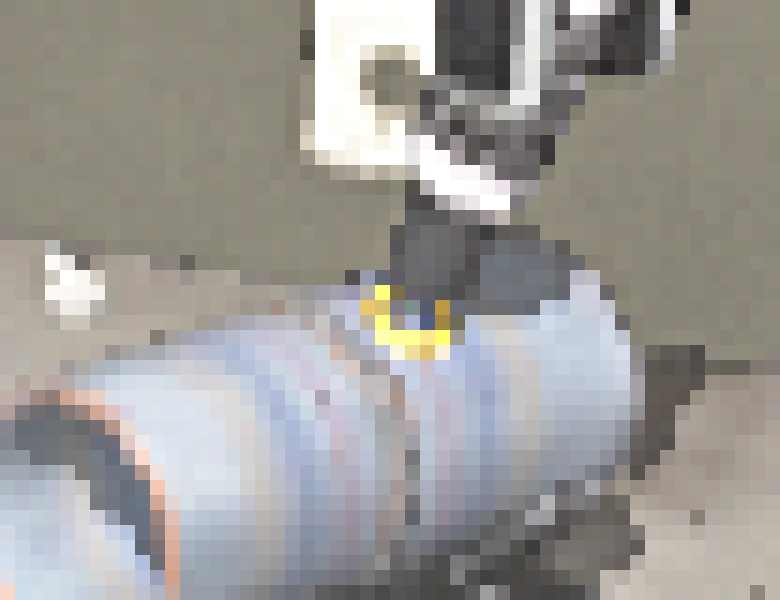

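The tip stands inside the ring, near its middle at crop (412,315). The force is 6.6 N, about 5.5 mm in, and the pipe has not moved. A final 0.8 mm centres it in the window.

Call:
step_arm(
  fingers=[1,1,1,1,1],
  travel=[
    [-0.003,0,0.0075],
    [0,0,0],
    [0,0,0],
    [0,0,0],
    [0,0,0],
  ],
  twist=[0,0,0,0,0],
)

```text
time_s: 21.08
position: [0.5517, 0.0274, 0.1394]
tool_rot: [[-0.912, 0.411, -0.0], [0.411, 0.912, -0.0], [0.0, -0.0, -1.0]]
ft_force: [-1.8, 1.3, 5.1]
grip_width: 0.0269
gripper_force: 60.1
```

```bash
python3 - <<'E'
from h import *
o=monitor.observe(); print(o["time_s"],o["position"],o["ft_force"],np.abs(o["qvel"]).max())
print(close_job())
E
```

```text
21.075 [0.55170223 0.02742449 0.13936864] [-1.83943805  1.33397914  5.11920194] 0.0812170399583476
the job is handed in; nothing more can be done
None
```

I handed the job in at 21.1 s with the probe held on the yellow circle at about 7 N, roughly 6 mm in and 0.39 rad off vertical to match the pipe's lean. Before that it was held upright on the reference block at about 7 N for over a second. The hand-in gave no verdict back, and these figures are my own readings.

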